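Load the graded bead jars and lift the carrier level

ROBOT

A 7-joint arm with a two-finger parallel gripper is mounted at the origin on the work surface. World frame = base frame: x ahead of the robot, y to its left, z up, the work surface at z = 0. Lengths are in m, angles in rad, forces in N, time in s.
With the tool pointing down it reaches from about 0.4 to 0.85 m from the base axis. Payload 4.4 kg.
Tool frame: the origin (TCP) lies on the centre line of the jaws, within the pads' length; the fingertips stand 25 mm ahead of it and the grasp point (between the pads) lies 6 mm ahead of it; z points along the fingers, y is the line along which they close (so a half turn about z gives the same grasp; the last joint's range is limited). The gripper opens to 94 mm and grips with 3 to 60 N. Pads are 16 mm wide; open, the fingers measure 119 mm over their backs; the gripper's body (75 mm by 177 mm) begins 78 mm behind the grasp point.
Start: joints at [-1.414, 0.628, 0.038, 1.517, -0.027, 0.996, -0.02], TCP at [0.144, 0.634, 0.23] pointing down, gripper open.
Joint ranges: [-3.06, 3.06], [-0.37, 2.12], [-1.25, 1.32], [0.18, 2.47], [-1.1, 4.24], [0.23, 1.98], [-2.94, 2.94]. Speed limits (rad/s): [2.57, 2.57, 3.14, 3.14, 3.14, 3.14, 3.14].

INTERFACE

Orientations are given as a 3x3 rotation matrix whose columns are the frame's x, y, z axes.
In Python, from rig import ctrl gives the robot as it stands.
- The arm moves only by the shell command python3 steer.py 'ROWS' [FORCE]. ROWS is rows parted by semicolons, their numbers by spaces, 1 to 20 of them, each of 5 numbers: dx, dy, dz in m, then a turn about the tool's z in rad, then the finger opening in m; each row shifts and turns the commanded pose from where the row before left it, along the tool's axes as they then stand; what a row does not reach is not made up. A row lasts 1/10 s, in which the tool goes at most 0.05 m and 0.15 rad, less where a joint would pass 70% of its speed; a pose out of reach is approached as far as the arm can. The fingers move at their own pace and stop on an object; FORCE is the grip in N (left out, the last holds). Time passes only in rows, so rows that do not move let the fingers close. It prints the time, the measured TCP pose, the force, the opening and the grip force at its end.
- ctrl.get_obs(): the state, without advancing time (a new reading comes with each control period).
- ctrl.camera(name): name is "scene" or "side" or "wrist"; returns the picture (420x560x3 uint8, blue, green, red); there is no depth.
- ctrl.get_calibration(name): a dict with "K" (3x3 intrinsics, pixels), "xyz" and "rotation" of the camera in the world. Camera axes: x right, y down, z forward; pixel columns grow to the right and rows downward; lengths in m; the calibration is good to about 2 mm. A picture is of the moment at which its call begins: read the wrist's pose just before it. get_calibration takes no time and is no camera call; for the wrist camera it gives the pose at the moment of the call.
- ctrl.sign_off(): hands the job in; it is judged then, once.
The state is a dict: "time": time; "joint_positions": joint angles; "qvel": joint speeds; "effort": joint torques, N m; "position": TCP position; "ee_rot": TCP orientation; "contact_force": force on the tool from outside, world axes, zero at the start; "torque": the same for the moment, N m; "gripper_width": finger opening in m; "finger_force": force on a finger pad.
Only numpy, scipy, OpenCV 4.12 (cv2) and the standard library are available. Lean on these libraries where they do the work, as an engineer would, in place of code of your own. Each camera call takes 0.05 s, during which the arm holds its last target. There are 200 camera calls.

TASK

Make up the set of bead jars for the grafting bench: put the yellow-lidded jar upright, all the way down in pocket 3 (three dots) of the white carrier and let go of it, and only then do the same with the blue-lidded jar in pocket 4 (four dots). Then take the carrier by its orange T-handle, lift it about 10 cm clear of the bench and finish while still holding it there, level and steady, with all four jars in their pockets. Keep jars and carrier upright throughout and leave the red-lidded jar and the other things on the bench where they are.

Things in the scene. Friction and masses are not known exactly. Their poses are not given: they have to be found in the camera images.
- carrier: loose white carrier tray, 76 (its x) x 252 (its y) x 30 mm high, about 0.4 kg without jars. Origin: centre of its underside, z up. Four round pockets in a row along y, 36 mm across, 22 mm deep (floor 8 mm above the underside), mouths bevelled 3 mm, at y = +100, +52, -52, -100 mm: pockets 1 to 4, numbered by black dots on the top face at the -x edge. 3 and 4 start empty
- handle: the carrier's fixed T-handle, part of the carrier. Origin: centre of the carrier's top face (30 mm above its underside). A 12 mm steel post carries a orange crossbar, 44 mm long along the carrier's y, 16 mm wide along its x, 16 mm high; bar centre 76 mm above this origin. Grip the bar across its 16 mm width
- pocket1 (a point): centre of the floor of pocket 1 (1 dot), at y = 100 mm in the carrier's frame, 22 mm below the mouth; axes as the carrier's
- pocket2 (a point): centre of the floor of pocket 2 (2 dots), at y = 52 mm in the carrier's frame, 22 mm below the mouth; axes as the carrier's
- pocket3 (a point): centre of the floor of pocket 3 (3 dots), at y = -52 mm in the carrier's frame, 22 mm below the mouth; axes as the carrier's
- pocket4 (a point): centre of the floor of pocket 4 (4 dots), at y = -100 mm in the carrier's frame, 22 mm below the mouth; axes as the carrier's
- jar1: closed clear bead jar, 32 mm across (lid and body alike), 66 mm high (the top 20 mm is the lid), about 60 g; white lid; already in pocket 1. Origin: centre of its underside, z up
- jar2: closed clear bead jar, 32 mm across (lid and body alike), 66 mm high (the top 20 mm is the lid), about 60 g; green lid; already in pocket 2. Origin: centre of its underside, z up
- jar3: closed clear bead jar, 32 mm across (lid and body alike), 66 mm high (the top 20 mm is the lid), about 60 g; yellow lid; stands on the white board; goes in pocket 3. Origin: centre of its underside, z up
- jar4: closed clear bead jar, 32 mm across (lid and body alike), 66 mm high (the top 20 mm is the lid), about 60 g; blue lid; stands on the white board; goes in pocket 4. Origin: centre of its underside, z up
- spare: closed bead jar like the others but with a red lid, standing on the white board; not needed. Origin: centre of its underside
- board: white board 200 x 180 x 12 mm fixed flat on the bench; the yellow, blue and red jars stand on it. Origin: centre of its underside
- wood_block: flat wooden block 75 x 110 x 22 mm, loose on the bench to the left; not needed. Origin: centre of its underside
- bead_dish: small white open dish, 84 mm across, 30 mm high, loose on the bench to the left; not needed. Origin: centre of its underside
- probe: slim hand probe lying down, black handle, steel shaft, 190 mm long, 11 mm thick, loose on the bench near the robot; not needed. Origin: on the bench below its middle

How it is judged:
By the outcome, as a careful person would: the job done as asked, in the order asked, and still so for the second after the job is handed in, while the arm keeps its last pose, push and grip.
It also fails if it takes over 72 s, if anything falls off the work surface, if the arm or the gripper's body presses on something with over 40 N, if the wrist force passes 120 N, or if a joint passes its speed limit or range.

## Working session

There is one attempt and no reset: what is moved stays moved. The work goes in short steps, Python scripts to look and compute and a shell command to move; the robot and the scene stay as the last step left them, time stands still between calls to the robot, and variables do not carry over. Pictures are saved under pics/ and viewed, at most 10 in all, crops included, and the job is handed in when it is done.

```bash
ls; mkdir -p pics; python3 - <<'E'
from rig import ctrl
import cv2,numpy as np
o=ctrl.get_obs();print(o)
for n in("scene","side"):
    c=ctrl.get_calibration(n);print(n,c)
    cv2.imwrite(f"pics/{n}0.png",ctrl.camera(n))
print(ctrl.get_calibration("wrist"))
E
```

```text
pics
rig.py
steer.py
{'time': 0.0, 'joint_positions': array([-1.41380672,  0.62933716,  0.03844682,  1.51836   , -0.02697593,
        0.99628681, -0.0199589 ]), 'qvel': array([-1.21751213e-03,  1.00239907e-03,  7.60865212e-04,  1.42862514e-03,
       -5.02330556e-04,  2.71415561e-05, -1.15221575e-03]), 'effort': array([-2.36071610e-04, -5.49723744e+01,  1.14286691e+00, -1.86633199e+01,
       -5.23862347e-02,  2.34513008e-02,  1.34084135e-04]), 'position': array([0.14346302, 0.6333374 , 0.22956255]), 'ee_rot': array([[-9.75296031e-01,  2.20901600e-01, -3.67809073e-04],
       [ 2.20901901e-01,  9.75294302e-01, -1.83671224e-03],
       [-4.70105798e-05, -1.87258788e-03, -9.99998246e-01]]), 'contact_force': array([-0.37344728, -0.03782389, -0.1267916 ]), 'torque': array([-0.00063074,  0.00033818, -0.01322165]), 'finger_force': 0.0, 'gripper_width': 0.0942471186910102}
scene {'K': array([[400.88616978,   0.        , 283.27854106],
       [  0.        , 400.88616978, 206.24714159],
       [  0.        ,   0.        ,   1.        ]]), 'xyz': array([0.92590868, 0.67955503, 0.73100069]), 'r
[... 205 characters left out ...]
4.71914976],
       [  0.        , 518.80954773, 210.50225033],
       [  0.        ,   0.        ,   1.        ]]), 'xyz': array([ 0.41810354, -0.96492252,  0.96164205]), 'rotation': array([[ 0.99447317, -0.07606639,  0.07236718],
       [-0.10471358, -0.66852473,  0.73628102],
       [-0.00762699, -0.73978955, -0.6727951 ]])}
{'K': array([[322.74671837,   0.        , 281.84109662],
       [  0.        , 322.74671837, 209.22464555],
       [  0.        ,   0.        ,   1.        ]]), 'xyz': array([0.07088846, 0.65024652, 0.38366447]), 'rotation': array([[ 0.21953802,  0.94416874,  0.24565921],
       [ 0.97560216, -0.21198242, -0.05713032],
       [-0.00186523,  0.25220793, -0.96767127]])}
```

View pics/scene0.png

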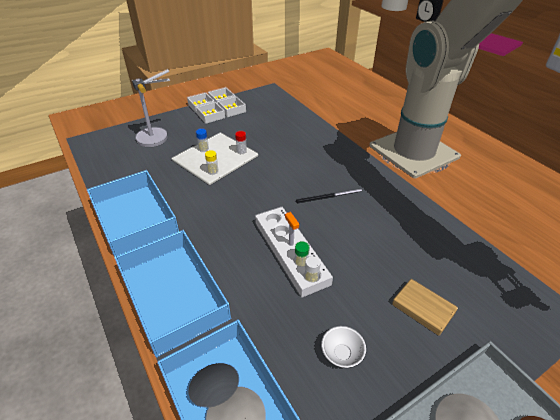

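View pics/side0.png

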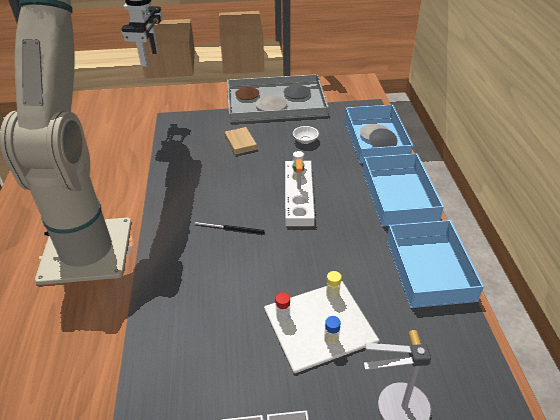

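Scene view: yellow lid at (211,157), blue (201,134), red (240,136), orange bar (292,220), green lid (302,249). The empty pockets are on the far side from the dish. Side view: yellow (334,278), blue (332,324), red (283,299), bar (299,165).

```bash
cat > h.py <<'E'
from rig import ctrl
import cv2,numpy as np
HUE={'yellow':(24,34),'blue':(108,125),'red':(-6,5),'orange':(7,18),'green':(45,75)}
def blob(img,col,near=None,smin=150):
    h=cv2.cvtColor(img,cv2.COLOR_BGR2HSV).astype(int);a,b=HUE[col]
    H=h[...,0].copy()
    if a<0:H[H>90]-=180
    m=((H>=a)&(H<=b)&(h[...,1]>smin)&(h[...,2]>50)).astype(np.uint8)
    n,l,s,c=cv2.connectedComponentsWithStats(m)
    L=[(s[i,4],*c[i],*s[i,:4]) for i in range(1,n) if s[i,4]>15]
    if near is not None:L.sort(key=lambda t:np.hypot(t[1]-near[0],t[2]-near[1]))
    else:L.sort(reverse=True)
    return L
def ray(c,u,v):
    d=c['rotation']@np.linalg.solve(c['K'],[u,v,1.]);return c['xyz'],d/np.linalg.norm(d)
def plane(c,u,v,z):
    p,d=ray(c,u,v);return p+d*(z-p[2])/d[2]
def tri(r1,r2):
    A=np.zeros((3,3));b=np.zeros(3)
    for p,d in(r1,r2):
        M=np.eye(3)-np.outer(d,d);A+=M;b+=M@p
    return np.linalg.solve(A,b)
E
python3 - <<'E'
from h import *
np.set_printoptions(precision=4,suppress=True)
near={'yellow':((211,157),(334,278),.068),'blue':((201,134),(332,324),.068),'red':((240,136),(283,299),.068),'orange':((292,220),(299,165),.106),'green':((302,249),(299,157),.064)}
for k,(a,b,z) in near.items():
    R=[];P=[]
    for n,q in(("scene",a),("side",b)):
        c=ctrl.get_calibration(n);L=blob(cv2.imread(f"pics/{n}0.png"),k,q)
        if not L: print(k,n,'none');continue
        t=L[0];print(k,n,[int(x) for x in t]);R.append(ray(c,*t[1:3]));P.append(plane(c,*t[1:3],z)[:2])
    print(*P, tri(*R) if len(R)==2 else '')
E
```

```text
yellow scene [104, 210, 155, 205, 150, 11, 12]
yellow side [57, 333, 282, 328, 279, 12, 8]
[ 0.599  -0.2187] [ 0.5966 -0.2365] [ 0.5967 -0.2296  0.0602]
blue scene [62, 200, 134, 196, 129, 11, 10]
blue side [200, 332, 324, 326, 316, 14, 17]
[ 0.5773 -0.3348] [ 0.5757 -0.3446] [ 0.5758 -0.3414  0.0638]
red scene [91, 240, 135, 235, 131, 11, 10]
red side [192, 282, 300, 276, 293, 14, 16]
[ 0.4783 -0.2667] [ 0.4796 -0.2717] [ 0.4785 -0.2696  0.0661]
orange scene [146, 291, 220, 285, 212, 14, 18]
orange side [78, 298, 165, 296, 159, 7, 14]
[0.5666 0.1535] [0.5666 0.1469] [0.5662 0.1511 0.1033]
green scene [166, 301, 248, 295, 242, 14, 15]
green side [16, 294, 166, 294, 162, 2, 10]
[0.5726 0.2047] [0.5621 0.1995] [0.5662 0.2023 0.0599]
```

```bash
python3 steer.py '0 0 0 .15 .07;0 0 0 .15 .07;0 0 0 .15 .07;0 0 0 .15 .07;0 0 0 .15 .07;0 0 0 .15 .07;0 0 0 .15 .07;0 0 0 .15 .07;0 0 0 .148 .07;0 0 0 0 .07' 20
python3 steer.py '-.03 .0265 0 0 .07;-.03 .0265 0 0 .07;-.03 .0265 0 0 .07;-.03 .0265 0 0 .07;-.03 .0265 0 0 .07;-.03 .0265 0 0 .07;-.03 .0265 0 0 .07;-.03 .0265 0 0 .07;-.03 .0265 0 0 .07;-.03 .0265 0 0 .07;-.03 .0265 0 0 .07;-.03 .0265 0 0 .07;-.03 .0265 0 0 .07;-.03 .0265 0 0 .07;-.03 .0265 0 0 .07;-.03 .0265 0 0 .07;0 0 0 0 .07;0 0 0 0 .07'
python3 - <<'E'
from rig import ctrl
import cv2,pickle
o=ctrl.get_obs();c=ctrl.get_calibration("wrist")
i=ctrl.camera("wrist");cv2.imwrite("pics/w1.png",i);pickle.dump(c,open("w1.pkl","wb"))
print(o['position'],o['ee_rot'],o['joint_positions'])
E
```

```text
time: 1.1
position: [0.1433, 0.6337, 0.2299]
ee_rot: [[0.0, 1.0, 0.0], [1.0, -0.0, -0.001], [-0.001, 0.0, -1.0]]
contact_force: [0.6, -0.4, 0.8]
gripper_width: 0.0696
finger_force: 0.0
time: 2.9
position: [0.5677, 0.153, 0.2301]
ee_rot: [[-0.0, 1.0, -0.001], [1.0, 0.0, -0.0], [-0.0, -0.001, -1.0]]
contact_force: [-0.5, -0.2, 0.0]
gripper_width: 0.0701
finger_force: 0.0
[0.56769714 0.15295246 0.2301235 ] [[-4.27610433e-04  9.99999617e-01 -7.63755633e-04]
 [ 9.99999905e-01  4.27546742e-04 -8.35523043e-05]
 [-8.32257311e-05 -7.63791289e-04 -9.99999705e-01]] [-0.56874084  0.56839932  0.40812381  1.70432457 -0.27076408  0.92571842
 -0.05331519]
```

View pics/w1.png

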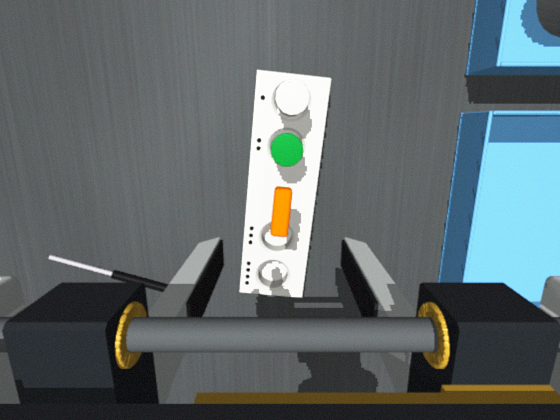

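The wrist view shows the carrier's top-face corners at about (258,70), (331,77), (303,297) and (239,292). The orange bar is at (282,212), pocket 3 at (277,237) and pocket 4 at (273,272), with three and four dots beside them. The carrier is slightly yawed.

```bash
cat >> h.py <<'E'
def carrier(img,c,seed):
    h=cv2.cvtColor(img,cv2.COLOR_BGR2HSV)
    m=((h[...,1]<40)&(h[...,2]>150)).astype(np.uint8)
    n,l=cv2.connectedComponents(m)
    k=l[seed[1],seed[0]]
    ct=max(cv2.findContours((l==k).astype(np.uint8),0,1)[0],key=cv2.contourArea)[:,0].astype(float)
    P=np.array([plane(c,u,v,.030)[:2] for u,v in ct])
    (cx,cy),(w,hh),a=cv2.minAreaRect((P*1000).astype(np.float32))
    box=cv2.boxPoints(((cx,cy),(w,hh),a))
    e=[box[1]-box[0],box[2]-box[1]];e=max(e,key=np.linalg.norm);e=e/np.linalg.norm(e)
    if e[1]<0:e=-e
    yaw=np.arctan2(-e[0],e[1])
    return np.array([cx,cy])/1000,yaw,(w,hh)
E
python3 - <<'E'
from h import *;import pickle
np.set_printoptions(precision=4,suppress=True)
i=cv2.imread("pics/w1.png");c=pickle.load(open("w1.pkl","rb"))
p,y,s=carrier(i,c,(255,200));print(p,y,s)
R=np.array([[np.cos(y),-np.sin(y)],[np.sin(y),np.cos(y)]])
for k,d in((1,.1),(2,.052),(3,-.052),(4,-.1)):print(k,p+R@[0,d])
t=blob(i,'orange',(282,212))[0];print('bar',t,plane(c,t[1],t[2],.112)[:2])
t=blob(i,'green',(286,150))[0];print('green',t,plane(c,t[1],t[2],.072)[:2])
E
```

```text
[0.5653 0.152 ] -0.10303667 (253.30780029296875, 77.47018432617188)
1 [0.5756 0.2514]
2 [0.5707 0.2037]
3 [0.56   0.1002]
4 [0.555  0.0525]
bar (np.int32(346), np.float64(281.5635838150289), np.float64(211.53468208092485), np.int32(271), np.int32(187), np.int32(21), np.int32(50)) [0.5661 0.1534]
green (np.int32(819), np.float64(286.4884004884005), np.float64(149.34920634920636), np.int32(271), np.int32(133), np.int32(32), np.int32(33)) [0.5706 0.204 ]
```

```bash
python3 steer.py '-.034 .003 0 0 .06;-.034 .003 0 0 .06;-.034 .003 0 0 .06;-.034 .003 0 0 .06;-.034 .003 0 0 .06;-.034 .003 0 0 .06;-.034 .003 0 0 .06;-.034 .003 0 0 .06;-.034 .003 0 0 .06;-.034 .003 0 0 .06;0 0 0 0 .06;0 0 0 0 .06'
cat > j.py <<'E'
from h import *
np.set_printoptions(precision=4,suppress=True)
o=ctrl.get_obs();c=ctrl.get_calibration("wrist");i=ctrl.camera("wrist");cv2.imwrite("pics/w2.png",i)
print(o['position'],o['joint_positions'])
for k in('yellow','blue','red'):
    for t in blob(i,k)[:2]:
        print(k,[int(x) for x in t],plane(c,t[1],t[2],.074)[:2],plane(c,t[1],t[2],.068)[:2])
E
python3 j.py
```

```text
time: 4.15
position: [0.5975, -0.1846, 0.2302]
ee_rot: [[-0.002, 1.0, -0.001], [1.0, 0.002, 0.001], [0.001, -0.001, -1.0]]
contact_force: [-0.1, 1.3, 0.3]
gripper_width: 0.0604
finger_force: 0.0
[ 0.5975 -0.1846  0.2302] [ 0.0204  0.6211  0.3925  1.5971 -0.2729  0.9789  0.5021]
yellow [839, 282, 235, 268, 218, 31, 35] [ 0.5974 -0.2191] [ 0.5974 -0.2212]
yellow [24, 423, 336, 422, 331, 4, 12] [ 0.753  -0.3365] [ 0.756  -0.3408]
red [750, 170, 276, 153, 261, 34, 34] [ 0.4789 -0.2649] [ 0.4767 -0.2679]
```

View pics/w2.png

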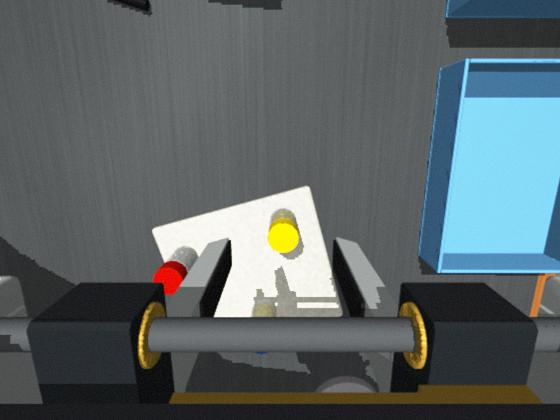

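The yellow lid is at (283,237) between the fingers, which puts it at about (0.5975, -0.220). Red is at (170,276), and blue is hidden behind the gripper.

```bash
python3 steer.py '-.018 0 0 0 .06;-.0174 0 0 0 .06;0 0 .026 0 .06;0 0 .026 0 .06;0 0 .026 0 .06;0 0 .026 0 .06;0 0 .026 0 .06;0 0 .026 0 .06;0 0 0 0 .06;0 0 0 0 .06' 20
python3 - <<'E'
from h import *
cv2.imwrite("pics/w3.png",ctrl.camera("wrist"))
E
```

```text
time: 5.2
position: [0.5977, -0.221, 0.0746]
ee_rot: [[-0.001, 1.0, -0.0], [1.0, 0.001, 0.0], [0.0, -0.0, -1.0]]
contact_force: [-0.2, -1.0, 0.3]
gripper_width: 0.0598
finger_force: 0.0
```

View pics/w3.png

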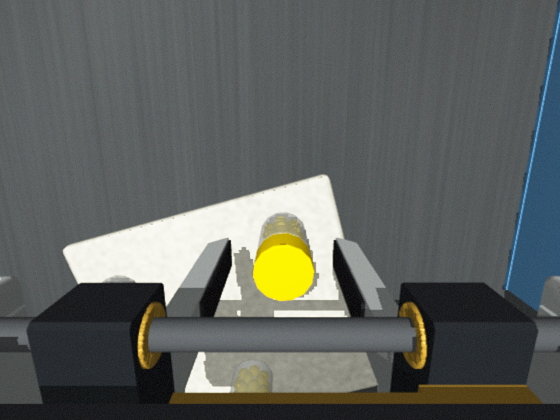

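The yellow lid disc is centred at about (284,270) with radius 30 px, between the fingers. That puts the jar about 3 mm to +y of the pads' centre, so I'll shift by that before closing.

```bash
python3 steer.py '.003 0 0 0 .06;0 0 0 0 .028;0 0 0 0 .028;0 0 0 0 .028;0 0 0 0 .028;0 0 0 0 .028' 20
python3 steer.py '0 0 -.01 0 .028;0 0 -.02 0 .028;0 0 -.02 0 .028;0 0 -.02 0 .028;0 0 -.02 0 .028;0 0 -.02 0 .028;0 0 -.02 0 .028;0 0 0 0 .028'
python3 j.py
```

```text
time: 5.85
position: [0.5977, -0.2186, 0.0747]
ee_rot: [[0.0, 1.0, 0.0], [1.0, -0.0, -0.0], [-0.0, 0.0, -1.0]]
contact_force: [-0.2, 0.0, 2.0]
gripper_width: 0.0319
finger_force: 20.0
time: 6.65
position: [0.5991, -0.2194, 0.2077]
ee_rot: [[0.0, 1.0, 0.005], [1.0, -0.0, -0.002], [-0.002, 0.005, -1.0]]
contact_force: [0.7, -0.6, -0.4]
gripper_width: 0.0318
finger_force: 20.0
[ 0.5991 -0.2194  0.2077] [ 0.0805  0.6599  0.384   1.5909 -0.2883  0.9414  0.5609]
yellow [3291, 281, 271, 251, 238, 63, 67] [ 0.5986 -0.2835] [ 0.5986 -0.2864]
blue [291, 258, 310, 246, 303, 26, 14] [ 0.5753 -0.3263] [ 0.5748 -0.3301]
red [1053, 156, 255, 137, 238, 39, 36] [ 0.4787 -0.2668] [ 0.4762 -0.2693]
```

```bash
python3 steer.py '.016 -.002 0 0 .028;.032 -.004 0 0 .028;.032 -.004 0 0 .028;.032 -.004 0 0 .028;.032 -.004 0 0 .028;.032 -.004 0 0 .028;.032 -.004 0 0 .028;.032 -.004 0 0 .028;.032 -.004 0 0 .028;.032 -.004 0 0 .028;.016 -.002 0 0 .028;0 0 0 0 .028;0 0 0 0 .028;0 0 0 0 .028'
cat > k.py <<'E'
from h import *
import sys
np.set_printoptions(precision=4,suppress=True)
col,zt,name=sys.argv[1],float(sys.argv[2]),sys.argv[3]   # zt: held jar's lid top above TCP
o=ctrl.get_obs();c=ctrl.get_calibration("wrist");i=ctrl.camera("wrist");cv2.imwrite(f"pics/{name}.png",i)
p=o['position'];print(p,o['ee_rot'][2],o['contact_force'])
t=blob(i,col)[0];print([int(x) for x in t])
r=t[5]/2;u,v=t[3]+r,t[4]+t[6]-r
print('held jar - TCP',plane(c,u,v,p[2]+zt)[:2]-p[:2])
for g in[(302,249)]:pass
for k in('orange','green'):
    L=blob(i,k)
    if L:print(k,[int(x) for x in L[0]],plane(c,L[0][1],L[0][2],.112 if k=='orange' else .072)[:2])
E
python3 k.py yellow .0033 w4
```

```text
time: 8.1
position: [0.5577, 0.0992, 0.2044]
ee_rot: [[0.003, 1.0, 0.0], [1.0, -0.003, -0.001], [-0.001, 0.0, -1.0]]
contact_force: [0.0, -0.5, -1.0]
gripper_width: 0.0314
finger_force: 20.0
[0.5577 0.0992 0.2044] [-0.0014  0.     -1.    ] [ 0.0076 -0.454  -0.9869]
[3318, 281, 271, 251, 238, 62, 67]
held jar - TCP [-0.0011  0.0002]
orange [1167, 293, 152, 281, 123, 26, 60] [0.5653 0.1527]
green [1156, 298, 86, 280, 67, 37, 40] [0.5705 0.2036]
```

View pics/w4.png

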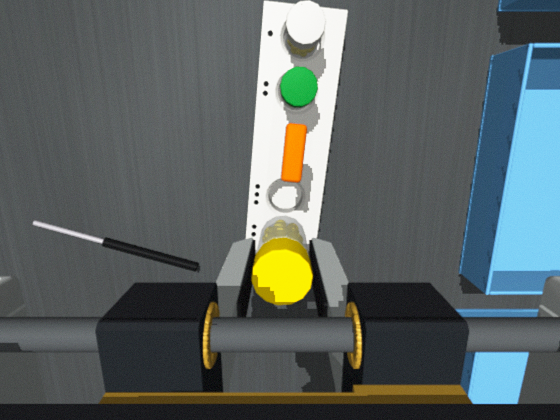

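Pocket 3's mouth is at (285,195), with the bar at (293,152) and the green lid at (298,86). This confirms the carrier pose. The yellow jar hangs upright in the jaws, and I'll lower it with a small correction.

```bash
python3 steer.py '.0011 .003 0 0 .028;0 0 .0175 0 .028;0 0 .0175 0 .028;0 0 .0175 0 .028;0 0 .0175 0 .028;0 0 .0175 0 .028;0 0 .0175 0 .028;0 0 0 0 .028;0 0 0 0 .028;0 0 0 0 .028'
python3 k.py yellow .0033 w5
```

```text
time: 9.15
position: [0.5615, 0.1023, 0.1004]
ee_rot: [[0.001, 1.0, 0.002], [1.0, -0.001, 0.0], [0.0, 0.002, -1.0]]
contact_force: [0.4, 0.2, -0.0]
gripper_width: 0.0316
finger_force: 20.0
[0.5615 0.1023 0.1004] [ 0.0002  0.0017 -1.    ] [ 0.3975  0.2144 -0.0399]
[3290, 281, 271, 251, 238, 62, 67]
held jar - TCP [-0.0012  0.0002]
orange [3314, 293, 177, 272, 129, 44, 99] [0.5654 0.1532]
green [2983, 301, 70, 273, 38, 58, 66] [0.5705 0.2038]
```

```bash
python3 steer.py '-.0012 -.0006 0 0 .028;0 0 .005 0 .028;0 0 .005 0 .028;0 0 .005 0 .028;0 0 0 0 .028;0 0 0 0 .028'
python3 steer.py '0 0 .004 0 .028;0 0 .004 0 .028;0 0 .004 0 .028;0 0 0 0 .028;0 0 0 0 .028'
```

```text
time: 9.8
position: [0.5598, 0.1014, 0.0841]
ee_rot: [[0.0, 1.0, -0.001], [1.0, -0.0, -0.0], [-0.0, -0.001, -1.0]]
contact_force: [-0.6, 0.4, -0.7]
gripper_width: 0.0318
finger_force: 20.0
time: 10.3
position: [0.5599, 0.1014, 0.0723]
ee_rot: [[0.0, 1.0, -0.0], [1.0, -0.0, -0.0], [-0.0, -0.0, -1.0]]
contact_force: [-0.4, -0.7, -0.2]
gripper_width: 0.0317
finger_force: 20.0
```

```bash
python3 steer.py '0 0 .001 0 .028;0 0 .001 0 .028;0 0 0 0 .028;0 0 0 0 .028'
```

```text
time: 10.7
position: [0.5601, 0.1015, 0.0706]
ee_rot: [[0.0, 1.0, 0.0], [1.0, -0.0, 0.0], [0.0, 0.0, -1.0]]
contact_force: [-0.2, -0.2, 1.6]
gripper_width: 0.0315
finger_force: 20.0
```

```bash
python3 steer.py '0 0 0 0 .055;0 0 0 0 .06;0 0 0 0 .06;0 0 -.02 0 .06;0 0 -.03 0 .06;0 0 -.03 0 .06;0 0 -.03 0 .06;0 0 -.03 0 .06;0 0 -.02 0 .06;0 0 0 0 .06;0 0 0 0 .06'
python3 - <<'E'
from h import *
c=ctrl.get_calibration("wrist");i=ctrl.camera("wrist");cv2.imwrite("pics/w6.png",i)
for k,n in(('yellow',1),('orange',1),('green',1)):
    t=blob(i,k)[0];print(k,[int(x) for x in t],plane(c,t[1],t[2],.112 if k=='orange' else .072))
s=ctrl.camera("side");cv2.imwrite("pics/s6.png",cv2.resize(s[120:260,220:380],None,fx=4,fy=4))
E
```

```text
time: 11.8
position: [0.5597, 0.1016, 0.2301]
ee_rot: [[-0.0, 1.0, -0.0], [1.0, 0.0, 0.0], [0.0, -0.0, -1.0]]
contact_force: [-0.3, -0.1, -0.7]
gripper_width: 0.0598
finger_force: 0.0
yellow [838, 282, 202, 268, 186, 31, 34] [0.55935579 0.1006929  0.072     ]
orange [932, 290, 153, 279, 127, 24, 53] [0.56539277 0.15248536 0.112     ]
green [946, 295, 92, 279, 75, 34, 36] [0.57047291 0.20374865 0.072     ]
```

View pics/s6.png

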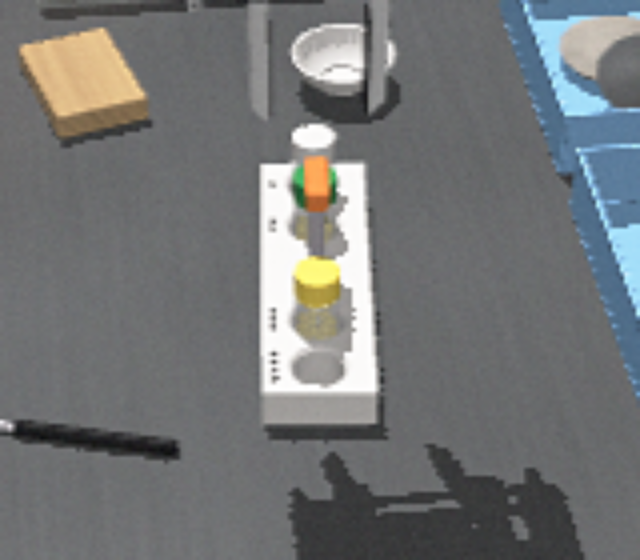

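The yellow jar stands upright and seated in the three-dot pocket at crop (317,290). Pocket 4 at (318,368) is empty, and the carrier hasn't moved. Next is the blue jar.

```bash
python3 steer.py '-.02 .001 0 0 .06;-.036 .001 0 0 .06;-.036 .001 0 0 .06;-.036 .002 0 0 .06;-.036 .002 0 0 .06;-.036 .002 0 0 .06;-.036 .002 0 0 .06;-.036 .001 0 0 .06;-.036 .001 0 0 .06;-.036 .001 0 0 .06;-.036 .001 0 0 .06;-.02 .001 0 0 .06;0 0 0 0 .06;0 0 0 0 .06;0 0 0 0 .06'
cat > b.py <<'E'
from h import *
np.set_printoptions(precision=4,suppress=True)
p=ctrl.get_obs()['position'];c=ctrl.get_calibration("wrist");i=ctrl.camera("wrist");cv2.imwrite("pics/w7.png",i)
t=blob(i,'blue',(283,250))[0];r=t[5]/2;P=plane(c,t[3]+r,t[4]+t[6]-r,.078)[:2]
print(p,[int(x) for x in t],P,'rows dx,dy',P[1]-p[1],P[0]-p[0])
E
python3 b.py
```

```text
time: 13.4
position: [0.5762, -0.2962, 0.2295]
ee_rot: [[-0.002, 1.0, -0.001], [1.0, 0.002, 0.002], [0.002, -0.001, -1.0]]
contact_force: [0.0, -0.3, 0.1]
gripper_width: 0.0598
finger_force: 0.0
[ 0.5762 -0.2962  0.2295] [733, 280, 244, 266, 227, 30, 35] [ 0.5741 -0.3414] rows dx,dy -0.04524233489311391 -0.00212172875944161
```

```bash
python3 steer.py '-.022 -.001 0 0 .06;-.0218 0 0 0 .06;0 0 .025 0 .06;0 0 .026 0 .06;0 0 .026 0 .06;0 0 .026 0 .06;0 0 .026 0 .06;0 0 .026 0 .06;0 0 0 0 .06;0 0 0 0 .06' 20
python3 b.py
```

```text
time: 14.45
position: [0.5755, -0.3413, 0.0757]
ee_rot: [[-0.001, 1.0, -0.0], [1.0, 0.001, 0.0], [0.0, -0.0, -1.0]]
contact_force: [-0.2, 0.2, -0.0]
gripper_width: 0.0598
finger_force: 0.0
[ 0.5755 -0.3413  0.0757] [3106, 280, 267, 251, 233, 60, 68] [ 0.5737 -0.34  ] rows dx,dy 0.0013114528651669843 -0.0017181426985257708
```

```bash
python3 steer.py '.0012 -.0006 .001 0 .06;0 0 0 0 .028;0 0 0 0 .028;0 0 0 0 .028;0 0 0 0 .028;0 0 0 0 .028' 20
python3 steer.py '0 0 -.01 0 .028;0 0 -.02 0 .028;0 0 -.02 0 .028;0 0 -.02 0 .028;0 0 -.02 0 .028;0 0 -.02 0 .028;0 0 -.02 0 .028;0 0 0 0 .028'
python3 steer.py '.02 0 0 0 .028;.036 -.002 0 0 .028;.036 -.002 0 0 .028;.036 -.002 0 0 .028;.036 -.002 0 0 .028;.036 -.002 0 0 .028;.036 -.002 0 0 .028;.036 -.002 0 0 .028;.036 -.002 0 0 .028;.036 -.002 0 0 .028;.036 -.002 0 0 .028;.014 0 0 0 .028;0 0 0 0 .028;0 0 0 0 .028;0 0 0 0 .028'
python3 k.py blue .0033 w8
```

```text
time: 15.1
position: [0.5745, -0.3412, 0.0747]
ee_rot: [[0.0, 1.0, 0.0], [1.0, -0.0, -0.0], [-0.0, 0.0, -1.0]]
contact_force: [-0.1, 0.8, 1.5]
gripper_width: 0.0316
finger_force: 20.0
time: 15.9
position: [0.5758, -0.3425, 0.2079]
ee_rot: [[0.0, 1.0, 0.005], [1.0, -0.0, -0.003], [-0.003, 0.005, -1.0]]
contact_force: [0.5, 0.1, -0.5]
gripper_width: 0.0318
finger_force: 20.0
time: 17.4
position: [0.5545, 0.0502, 0.2045]
ee_rot: [[0.003, 1.0, 0.0], [1.0, -0.003, -0.001], [-0.001, 0.0, -1.0]]
contact_force: [1.0, 0.0, -0.5]
gripper_width: 0.0318
finger_force: 20.0
[0.5545 0.0502 0.2045] [-0.0015  0.0001 -1.    ] [ 1.0202  0.0208 -0.5323]
[2992, 281, 268, 251, 234, 62, 68]
held jar - TCP [-0.0011  0.0018]
orange [1129, 298, 85, 286, 50, 27, 67] [0.5656 0.1508]
green [1403, 302, 22, 284, 0, 39, 47] [0.5703 0.2028]
```

```bash
python3 steer.py '.001 .0002 0 0 .028;0 0 .0175 0 .028;0 0 .0175 0 .028;0 0 .0175 0 .028;0 0 .0175 0 .028;0 0 .0175 0 .028;0 0 .0175 0 .028;0 0 0 0 .028;0 0 0 0 .028;0 0 0 0 .028;0 0 0 0 .028'
python3 k.py blue .0033 w9
```

```text
time: 18.55
position: [0.5553, 0.0537, 0.1004]
ee_rot: [[0.0, 1.0, 0.002], [1.0, -0.0, 0.0], [0.0, 0.002, -1.0]]
contact_force: [-0.2, 0.1, -1.0]
gripper_width: 0.0317
finger_force: 20.0
[0.5553 0.0537 0.1004] [ 0.0002  0.0018 -1.    ] [-0.1932  0.062  -0.9753]
[3132, 281, 268, 251, 234, 62, 68]
held jar - TCP [-0.0012  0.0018]
orange [3777, 310, 63, 286, 2, 49, 118] [0.5655 0.1515]
```

View pics/w9.png

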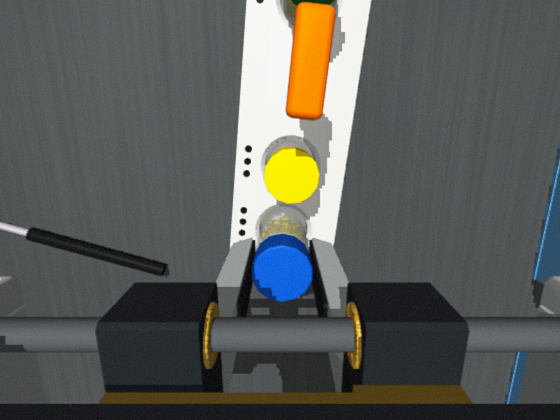

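Blue jar at (282,268) is directly above pocket 4, and the seated yellow lid at (291,175) is clear of the fingers.

```bash
python3 steer.py '-.0013 0 0 0 .028;0 0 .005 0 .028;0 0 .005 0 .028;0 0 .005 0 .028;0 0 0 0 .028;0 0 0 0 .028'
python3 steer.py '0 0 .004 0 .028;0 0 .004 0 .028;0 0 .004 0 .028;0 0 0 0 .028;0 0 0 0 .028'
python3 steer.py '0 0 .001 0 .028;0 0 .0015 0 .028;0 0 0 0 .028;0 0 0 0 .028'
```

```text
time: 19.2
position: [0.5544, 0.0525, 0.0841]
ee_rot: [[0.0, 1.0, -0.001], [1.0, -0.0, -0.0], [-0.0, -0.001, -1.0]]
contact_force: [-0.0, 1.4, -0.4]
gripper_width: 0.0316
finger_force: 20.0
time: 19.7
position: [0.5544, 0.0525, 0.0723]
ee_rot: [[0.0, 1.0, -0.0], [1.0, -0.0, -0.0], [-0.0, -0.0, -1.0]]
contact_force: [-0.0, -0.2, -0.6]
gripper_width: 0.0312
finger_force: 20.0
time: 20.1
position: [0.5548, 0.0525, 0.0706]
ee_rot: [[0.0, 1.0, 0.001], [1.0, -0.0, 0.0], [0.0, 0.001, -1.0]]
contact_force: [-0.1, 1.1, 5.1]
gripper_width: 0.0313
finger_force: 20.0
```

```bash
python3 steer.py '0 0 0 0 .055;0 0 0 0 .06;0 0 0 0 .06;0 0 -.02 0 .06;0 0 -.03 0 .06;0 0 -.03 0 .06;0 0 -.03 0 .06;0 0 -.03 0 .06;0 0 0 0 .06;.02 .002 0 0 .055;.02 .002 0 0 .05;.02 .002 0 0 .05;.02 .002 0 0 .05;.02 .002 0 .05 .05;0 0 0 .053 .05;0 0 0 0 .05;0 0 0 0 .05;0 0 0 0 .05'
python3 - <<'E'
from h import *
np.set_printoptions(precision=4,suppress=True)
o=ctrl.get_obs();p=o['position'];c=ctrl.get_calibration("wrist");i=ctrl.camera("wrist");cv2.imwrite("pics/w10.png",i)
t=blob(i,'orange')[0];P=plane(c,t[1],t[2],.112);d=P-p;print(p,P,[int(x) for x in t],'tool',o['ee_rot'].T[:2,:2]@d[:2])
h=cv2.cvtColor(i,cv2.COLOR_BGR2HSV);m=((h[...,0]>=7)&(h[...,0]<=18)&(h[...,1]>150)).astype(np.uint8)
ct=max(cv2.findContours(m,0,1)[0],key=cv2.contourArea)
print(cv2.minAreaRect(ct))
for k in('yellow','blue','green'):
    L=blob(i,k)
    if L: print(k,[int(x) for x in L[0]],plane(c,L[0][1],L[0][2],.072)[:2])
E
```

```text
time: 21.9
position: [0.5644, 0.1518, 0.2096]
ee_rot: [[0.103, 0.995, -0.001], [0.995, -0.103, -0.0], [-0.0, -0.001, -1.0]]
contact_force: [-0.2, 0.5, 0.2]
gripper_width: 0.05
finger_force: 0.0
[0.5644 0.1518 0.2096] [0.5657 0.1532 0.112 ] [1009, 284, 216, 275, 190, 20, 54] tool [0.0015 0.0011]
((284.5, 216.5), (53.0, 19.0), 90.0)
yellow [839, 283, 257, 269, 242, 31, 33] [0.5597 0.1006]
blue [877, 282, 299, 268, 282, 31, 35] [0.554  0.0559]
green [944, 284, 149, 268, 132, 34, 35] [0.5707 0.204 ]
```

View pics/w10.png

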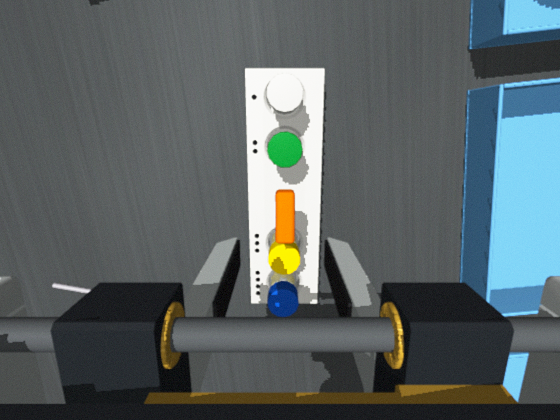

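The bar at (284,216) is parallel to the image's vertical axis, so the yaw is matched. The yellow (283,257), blue (282,299), green and white jars are all in the carrier. Next I lower onto the bar and grip it.

```bash
python3 steer.py '.0008 .0006 0 0 .05;0 0 .02 0 .05;0 0 .02 0 .05;0 0 .02 0 .05;0 0 .02 0 .05;0 0 .0175 0 .05;0 0 0 0 .05;0 0 0 0 .05' 38
python3 steer.py '0 0 0 0 .012;0 0 0 0 .012;0 0 0 0 .012;0 0 0 0 .012;0 0 0 0 .012;0 0 0 0 .012' 38
```

```text
time: 22.75
position: [0.5655, 0.153, 0.1127]
ee_rot: [[0.103, 0.995, 0.0], [0.995, -0.103, -0.0], [-0.0, 0.0, -1.0]]
contact_force: [0.2, 0.3, 0.2]
gripper_width: 0.0499
finger_force: 0.0
time: 23.35
position: [0.5662, 0.1533, 0.1128]
ee_rot: [[0.103, 0.995, 0.002], [0.995, -0.103, 0.0], [0.0, 0.002, -1.0]]
contact_force: [2.2, 0.0, 1.8]
gripper_width: 0.0156
finger_force: 38.0
```

```bash
python3 steer.py '0 0 -.003 0 .012;0 0 -.005 0 .012;0 0 -.007 0 .012;0 0 -.01 0 .012;0 0 -.01 0 .012;0 0 -.01 0 .012;0 0 -.01 0 .012;0 0 -.01 0 .012;0 0 -.01 0 .012;0 0 -.01 0 .012;0 0 -.008 0 .012;0 0 -.005 0 .012;0 0 -.002 0 .012;0 0 0 0 .012;0 0 0 0 .012;0 0 0 0 .012;0 0 0 0 .012;0 0 0 0 .012;0 0 0 0 .012;0 0 0 0 .012'
python3 - <<'E'
from h import *
s=ctrl.camera("side");a=ctrl.camera("scene")
cv2.imwrite("pics/end.png",np.hstack([cv2.resize(s[90:240,230:380],(400,400)),cv2.resize(a[140:310,220:390],(400,400))]))
o=ctrl.get_obs();print(o['position'],o['torque'],o['contact_force'],abs(o['qvel']).max())
i=ctrl.camera("wrist")
for k in('orange','green','yellow','blue'):
    L=blob(i,k);print(k,[int(x) for x in L[0]] if L else None)
E
```

```text
time: 25.35
position: [0.5653, 0.1533, 0.2124]
ee_rot: [[0.103, 0.995, -0.0], [0.995, -0.103, 0.0], [-0.0, -0.0, -1.0]]
contact_force: [0.2, 0.7, -5.9]
gripper_width: 0.0154
finger_force: 38.0
[0.56525928 0.15326851 0.21245495] [-0.12402237  0.04703546  0.02073129] [-0.60061848 -0.24946835 -5.9175198 ] 0.0019043653307416902
orange [2501, 281, 268, 266, 227, 32, 83]
green [2090, 281, 163, 257, 138, 51, 52]
yellow [303, 281, 311, 264, 293, 37, 25]
blue [1556, 279, 371, 258, 352, 44, 41]
```

View pics/end.png

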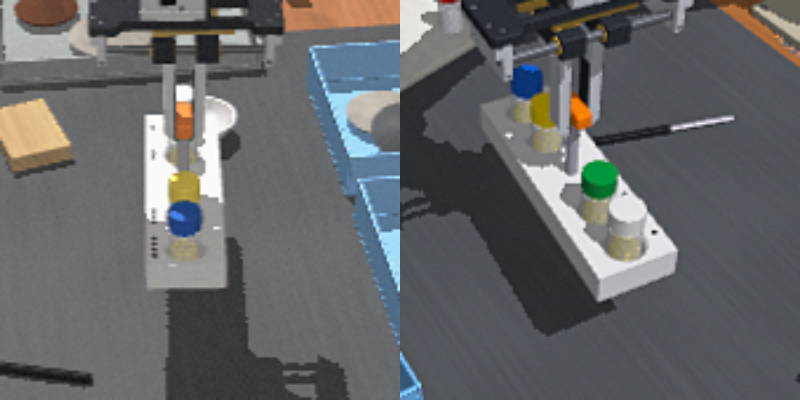

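Both views show the carrier hanging off the bench with all four jars in their pockets: blue (185,218) and yellow (185,185) at left, green (600,180) and white (627,218) at right. One quick numeric level check before handing in.

```bash
python3 - <<'E'
from h import *
np.set_printoptions(precision=4,suppress=True)
I={n:(ctrl.camera(n),ctrl.get_calibration(n)) for n in("scene","side","wrist")}
def R(n,k,near):
    t=blob(I[n][0],k,near,120)[0];print(n,k,[int(x) for x in t]);return ray(I[n][1],*t[1:3])
print('blue',tri(R('scene','blue',(273,175)),R('side','blue',(299,172))))
print('green',tri(R('scene','green',(305,217)),R('wrist','green',(281,163))))
print(ctrl.get_obs()['position'],ctrl.get_obs()['contact_force'])
E
```

```text
scene blue [141, 273, 174, 267, 168, 14, 14]
side blue [127, 298, 171, 293, 166, 12, 13]
blue [0.5536 0.0517 0.161 ]
scene green [202, 304, 215, 297, 208, 16, 16]
wrist green [2111, 281, 163, 257, 138, 51, 52]
green [0.5692 0.203  0.1618]
[0.5652 0.1533 0.2125] [-1.1063 -0.2208 -5.8919]
```

Level: the blue and green lids are within 1 mm of each other in height, and nothing is drifting.

```bash
python3 -c "
from rig import ctrl
print(ctrl.sign_off())"
```

```text
the job is handed in; nothing more can be done
None
```

The job is handed in at about 25 s: the yellow jar went into pocket 3 and then the blue jar into pocket 4, and the carrier is held level and steady by its T-handle about 10 cm above the bench with all four jars in their pockets.

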